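Re-set the swivelling torque transducer head to its index rider

ROBOT

A 6-joint arm with a two-finger parallel gripper is mounted at the origin on the work surface. World frame = base frame: x ahead of the robot, y to its left, z up, the work surface at z = 0. Lengths are in m, angles in rad, forces in N, time in s.
With the tool pointing down it reaches from about 0.275 to 0.975 m from the base axis. Payload 8.4 kg.
Tool frame: the origin (TCP) lies midway between the tips of the shut fingers; the grasp point (between the pads) lies 19 mm behind it; z points along the fingers, y is the line along which they close (so a half turn about z gives the same grasp; the last joint's range is limited). The gripper opens to 92 mm and grips with 3 to 60 N. Pads are 20 mm wide; open, the fingers measure 128 mm over their backs; the gripper's body (75 mm by 189 mm) begins 69 mm behind the grasp point.
Start: joints at [-0.002, 0.353, 1.633, -0, 1.155, -0.002], TCP at [0.625, -0, 0.194] pointing down, gripper open.
Joint ranges: [-2.63, 2.63], [-0.92, 2.1], [0.06, 2.66], [-1.3, 4.44], [0, 2.69], [-3.02, 3.02]. Speed limits (rad/s): [2.22, 2.22, 2.79, 3.14, 3.14, 3.14].

INTERFACE

Orientations are given as a unit quaternion [x, y, z, w].
In Python, from workcell import * gives the robot as it stands.
- The arm moves only by the shell command python3 -m handwheel 'ROWS' [FORCE]. ROWS is JSON, a list of rows, each an object of numbers: "claw": the closure in counts, from 0 (fully open) to 255 (shut); "x", "y", "z": the shift along the tool's x, y, z in mm; "ax", "ay", "az": the turn, a rotation vector about the tool's x, y, z in degrees. A call has 1 to 20 rows; each row is the pose to reach, as a shift and turn from the pose commanded when the call began, along the tool's axes at that moment; what a row does not reach only later rows make up. A row lasts 1/10 s, in which the tool goes at most 50 mm and 8.59 degrees, less where a joint would pass 70% of its speed; a pose out of reach is approached as far as the arm can. A call with a gripper value outside its range is refused whole. The fingers move at their own pace and stop on an object; FORCE is the grip in N (left out, the last holds). Time passes only in rows, so rows that repeat a pose let the fingers close. It gives the time, the measured TCP pose, the force, the opening and the grip force at its end, in the units of the state.
- read_state(): the state, without advancing time (a new reading comes with each control period).
- grab_frame(name): name is "scene" or "side" or "wrist"; returns the picture (384x512x3 uint8, red, green, blue); there is no depth.
- calibration(name): a dict with "K" (3x3 intrinsics, pixels), "k1" (the pictures are not rectified: a ray, as slopes to the right and down, at radius r is drawn at 1 + k1 r^2 times it, then the intrinsics apply), "camera_from_world" (4x4, takes a point from world to camera coordinates). Camera axes: x right, y down, z forward; pixel columns grow to the right and rows downward; lengths in m; the calibration is good to about 2 mm. A picture is of the moment at which its call begins: read the wrist's pose just before it. calibration takes no time and is no camera call; for the wrist camera it gives the pose at the moment of the call.
- job_done(): hands the job in; it is judged then, once.
The state is a dict: "time_s": time; "joint_positions": joint angles; "joint_vel": joint speeds; "tau": joint torques, N m; "eef_pos": TCP position; "tcp_rot": TCP orientation; "contact_force": force on the tool from outside, world axes, zero at the start; "moment": the same for the moment, N m; "opening": opening from 0.0 (shut) to 1.0 (fully open); "grasp_force": force on a finger pad.
Only numpy, scipy, OpenCV 4.12 (cv2) and the standard library are available. Lean on these libraries where they do the work, as an engineer would, in place of code of your own. Each camera call takes 0.05 s, during which the arm holds its last target. There are 200 camera calls.

TASK

Re-set the swivelling torque transducer head on the bench. Slacken its ball-handled clamp lever fully (anticlockwise seen from above), swing the head round until its pointer lines up with the mark on the index rider clipped to the graduated ring, then tighten the lever again by feel: firm enough that the head is held, but not overtightened. Never force the head round while it is clamped, and leave the loose parts lying on the bench where they are.

Things in the scene. Friction and masses are not known exactly. Their poses are not given: they have to be found in the camera images.
- head: Swivelling transducer head: aluminium block 46 mm wide, 136 mm long (y = -36 to 100 mm, nose and square drive on to 136 mm), underside 56 and top 100 mm above the bench, on a round steel flange 152 mm across. Origin: on the swivel axis at bench level; x along the flange's pointer, y along the block to the nose. Slack, it swings with about 4 N at head_grip and stays put.
- rider: Index rider: black-oxide steel clip 18 mm wide, 40 mm high, white line on top, brass thumb screw outside, fixed over the rim of the graduated ring. Origin: on the swivel axis at bench level; x points through the mark. The head is set when its x axis has the bearing of the rider's x axis; it starts 14 to 69 degrees clockwise of it (seen from above), within its end stops.
- clamp_shoe: Steel clamp shoe, 26 x 22 x 10 mm, captive in a pocket under the clamp bridge between the lever's screw and the head's flange; not to be handled. Origin: centre of its underside. Its force on the head is the clamping force, which grows as the lever is tightened.
- lever: Clamp lever on its vertical screw on the grey clamp bridge: black hub 26 mm across, rising bar, black ball. Origin: on the screw axis 70 mm above the bench; x along the bar. Clockwise from above tightens. Left lightly nipped or far too tight, its handle re-indexed: its bearing does not tell the tightness. 45 degrees anticlockwise from its start always frees the head; 65 is short of its stop.
- lever_ball (a point): Centre of the ball, 24 mm in diameter, free to spin about the vertical, 75 mm from the screw axis, 103 mm above the bench. Square push at it to turn it clockwise: under 5 N while slack (near 0 when held still), rising steadily, about 20 N per rad, once the screw bites. Firm is 10 to 13 N, some 16 to 25 degrees past the bite; more is overtight (slacken and redo). It stays where left.
- swivel_axis (a point): Point on the swivel axis, level with the flange's top, 36 mm above the bench, in the middle of the round grey base (200 mm across, 24 mm high, bolted down). The clamp bridge (top 66 mm above the bench) stands on the base on the side away from the nose; the screw axis is 64 mm from the swivel axis.
- pointer_tip (a point): Tip of the small dark pointer (white line on top) on the head's flange, 80 mm from the swivel axis, 39 mm above the bench; it moves with the head, at right angles to the block.
- mark (a point): Inner end of the rider's white line, 84 mm from the swivel axis, 36 mm above the bench: the pointer tip must come to the same bearing about the swivel axis.
- head_grip (a point): Good place to grip the head: in the middle of the aluminium block's 46 mm width, 85 mm from the swivel axis toward the nose, 10 mm below the block's top. Grip across the width, from above.
- universal_joint: Loose bystander: black oxide universal joint, 76 mm long, 22 mm thick, lying near the base. Origin under its middle. Leave it.
- drive_insert: Loose bystander: tan phenolic drive insert, 32 mm across, 24 mm high, near the base. Origin at the centre of its underside. Leave it.
- locking_collar: Loose bystander: brass knurled locking collar, 40 mm across, 14 mm high, near the base. Origin at the centre of its underside. Leave it.
- nylon_spacer: Loose bystander: white nylon spacer ring, 32 mm across, 20 mm high, near the base. Origin at the centre of its underside. Leave it.
- rail_end: Loose bystander: end of a steel socket rail, 100 x 24 mm, with two studs 25 mm high, on the left. Origin at the centre of its underside. Leave it.
- socket: Loose bystander: steel socket standing on end, 25 mm across, 38 mm high, on the left. Origin at the centre of its underside. Leave it.
- ring_wrench: Loose bystander: steel wrench 180 mm long lying on the right. Leave it.

How it is judged:
On the way, in this order (a step that is already met when the one before it is completed fails the run):
1. the clamp is slack (contact force between clamp_shoe and head below 3 N), for 0.2 s.
2. the head is swung to the rider with the clamp still slack (angle between the x axis of head and the x axis of rider, either way round below 0.04 rad and contact force between clamp_shoe and head below 20 N), for 0.2 s.
At the end, for the whole second after the job is handed in: The pointer is within 0.045 rad (2.6 degrees) of the rider's mark, the clamp shoe bears on the head with 75 to 130 N (about 9.5 to 13.5 N of push at the ball), and head and lever are at rest (angle between the x axis of head and the x axis of rider, either way round below 0.045 rad and angular speed of each of head, lever below 0.05 rad/s and contact force between clamp_shoe and head between 75 and 130 N); the robot touches nothing.
It fails at once if the clamp is screwed down so hard that it is damaged (contact force between clamp_shoe and head above 260 N).
It fails at once if the head is forced round while clamped (contact force between clamp_shoe and head above 40 N and angular speed of head above 0.3 rad/s).
It fails at once if a loose part on the bench is moved more than 30 mm (distance of any of universal_joint, drive_insert, locking_collar, nylon_spacer, rail_end, socket, ring_wrench from where it was at the start of the episode above 0.03 m).
It also fails if it takes over 67 s, if anything falls off the work surface, if the arm or the gripper's body presses on something with over 40 N, if the wrist force passes 120 N, or if a joint passes its speed limit or range.

## Working session

There is one attempt and no reset: what is moved stays moved. The work goes in short steps, Python scripts to look and compute and a shell command to move; the robot and the scene stay as the last step left them, time stands still between calls to the robot, and variables do not carry over. Pictures are saved under pics/ and viewed, at most 10 in all, crops included, and the job is handed in when it is done.

```bash
mkdir -p pics; ls; python3 - <<'E'
from workcell import *
import cv2,numpy as np
s=read_state();print(s)
for n in("scene","side","wrist"):
    c=calibration(n);print(n,np.array(c["K"]).round(1).tolist(),c["k1"],np.array(c["camera_from_world"]).round(3).tolist())
    cv2.imwrite(f"pics/{n}0.png",grab_frame(n)[:,:,::-1])
E
```

```text
pics
{'time_s': 0.0, 'joint_positions': array([-2.42712918e-03,  3.53614885e-01,  1.63411984e+00, -1.09703559e-05,
        1.15518968e+00, -2.40084306e-03]), 'joint_vel': array([ 0.00018655,  0.00228214,  0.00037642,  0.00052094, -0.00149204,
       -0.00091358]), 'tau': array([-2.43486713e-03, -5.93846583e+01, -3.34216332e+01,  6.94100303e-02,
        2.34022352e-02, -1.15005114e-04]), 'eef_pos': array([ 6.24488171e-01, -1.95268707e-05,  1.93190600e-01]), 'tcp_rot': array([ 7.07114350e-01,  7.07098899e-01, -4.73261818e-04, -4.68440291e-04]), 'contact_force': array([-0.40036756,  0.68517527,  0.01719509]), 'moment': array([ 0.01310004,  0.04468312, -0.02580856]), 'grasp_force': 0.0, 'opening': 0.9999662854338259}
scene [[382.1, 0.0, 261.3], [0.0, 382.1, 196.0], [0.0, 0.0, 1.0]] -0.11853896910079308 [[0.768, 0.64, 0.016, -0.446], [0.469, -0.546, -0.694, -0.211], [-0.436, 0.541, -0.719, 1.507], [0.0, 0.0, 0.0, 1.0]]
side [[484.2, 0.0, 257.0], [0.0, 484.2, 193.0], [0.0, 0.0, 1.0]] -0.12824315524263435 [[0.789, -0.614, -0.02, -0.443], [-0.358, -0.433, -0.828, 0.268], [0.499, 0.66, -0.561, 1.395], [0.0, 0.0, 0.0, 1.0]]
wrist [[306.9, 0.0, 254.1], [0.0, 306.9, 193.8], [0.0, 0.0, 1.0]] 0.0012456632295501696 [[1.0, 0.0, -0.002, -0.624], [0.001, -0.958, 0.287, -0.032], [-0.002, -0.287, -0.958, 0.392], [0.0, 0.0, 0.0, 1.0]]
```

View pics/scene0.png

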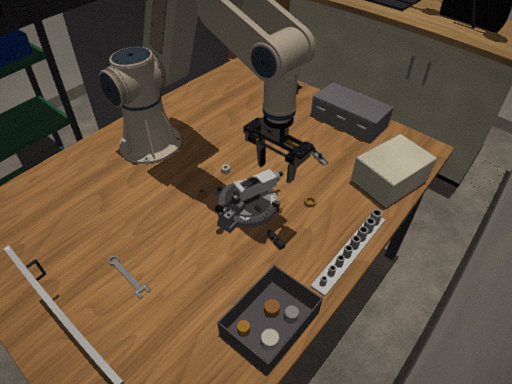

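View pics/side0.png

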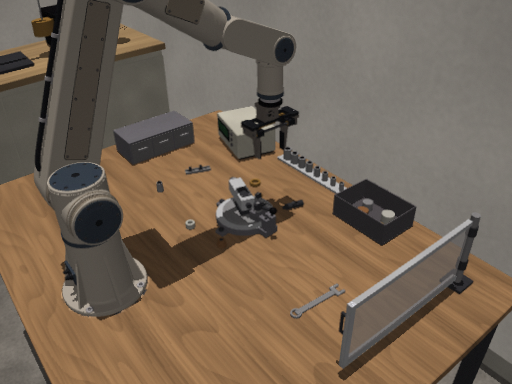

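View pics/wrist0.png

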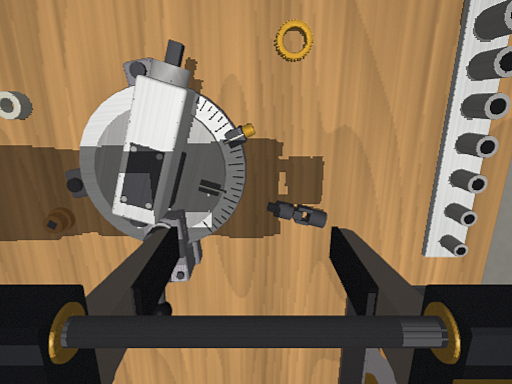

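The wrist view shows the base centred near (163,165), the nose at (175,50), the pointer at (210,185), the rider at (235,135), and the lever partly hidden by the finger near (165,310). I'll back the camera off to see everything.

```bash
cat > h.py <<'E'
from workcell import *
import cv2,numpy as np
def ray(n,c,px,z):
    K=np.array(c["K"]);T=np.array(c["camera_from_world"])
    d=(np.array(px,float)-K[:2,2])/K[0,0]
    u=d.copy()
    for _ in range(20): u=d/(1+c["k1"]*(u@u))
    R=T[:3,:3];o=-R.T@T[:3,3];v=R.T@np.r_[u,1]
    return (o+v*(z-o[2])/v[2])
def proj(c,P):
    K=np.array(c["K"]);T=np.array(c["camera_from_world"]);p=T[:3,:3]@P+T[:3,3];u=p[:2]/p[2];u=u*(1+c["k1"]*(u@u));return K[:2,:2]@u+K[:2,2]
def shot(n,f):
    c=calibration(n);im=grab_frame(n)[:,:,::-1].copy();cv2.imwrite(f"pics/{f}.png",im);np.save(f"pics/{f}.npy",c,allow_pickle=True);return c,im
def load(f): return np.load(f"pics/{f}.npy",allow_pickle=True).item(),cv2.imread(f"pics/{f}.png")
E
python3 -m handwheel '[{"x":-50,"y":-40,"z":-20},{"x":-90,"y":-80,"z":-40},{"x":-130,"y":-110,"z":-60},{"x":-130,"y":-110,"z":-60},{"x":-130,"y":-110,"z":-60},{"x":-130,"y":-110,"z":-60}]'
python3 -c "
from h import *
c,im=shot('wrist','w1');cv2.imwrite('pics/w1b.png',cv2.resize(im,(800,600)))"
```

```text
invalid input
```

View pics/w1b.png

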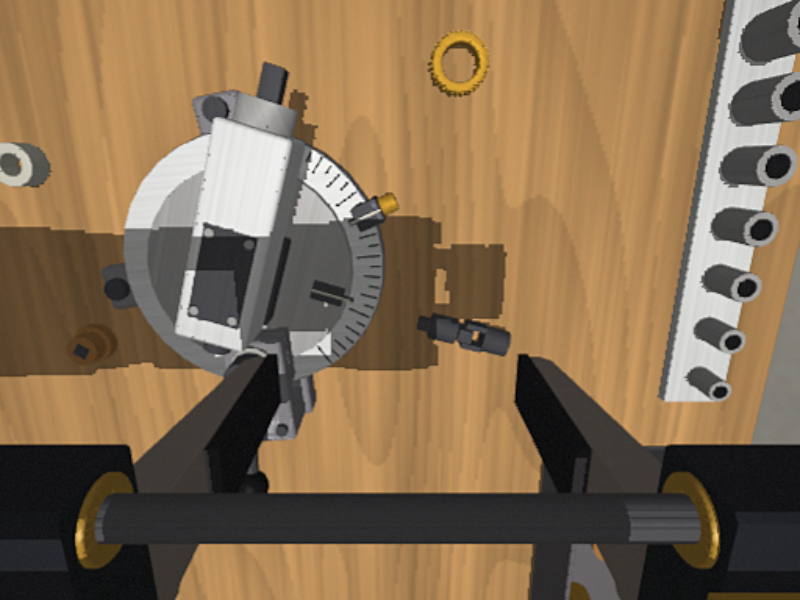

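The picture is unchanged, because the move was refused. Each row probably needs every field, so I'll resend it that way.

```bash

python3 -m handwheel '[{"claw":0,"x":-50,"y":-40,"z":-20,"ax":0,"ay":0,"az":0},{"claw":0,"x":-90,"y":-80,"z":-40,"ax":0,"ay":0,"az":0},{"claw":0,"x":-130,"y":-110,"z":-60,"ax":0,"ay":0,"az":0},{"claw":0,"x":-130,"y":-110,"z":-60,"ax":0,"ay":0,"az":0},{"claw":0,"x":-130,"y":-110,"z":-60,"ax":0,"ay":0,"az":0},{"claw":0,"x":-130,"y":-110,"z":-60,"ax":0,"ay":0,"az":0}]'
python3 -c "
from h import *
c,im=shot('wrist','w2');cv2.imwrite('pics/w2b.png',cv2.resize(im,(800,600)))"
```

```text
time_s: 0.8
eef_pos: [0.5151, -0.1302, 0.2541]
tcp_rot: [0.708, 0.707, 0.0, 0.0]
contact_force: [-0.0, -0.5, -0.5]
opening: 0.996
grasp_force: 0.0
```

View pics/w2b.png

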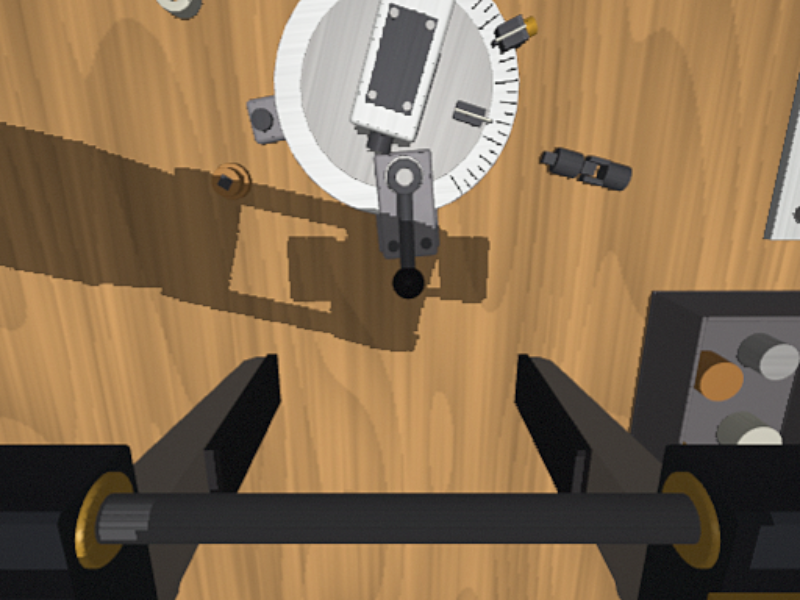

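The lever bar points almost toward -y: ball at (408,283) and hub at (404,177). The pointer line runs to about (488,122), and the rider line spans (497,43)-(527,25). All of these are in the 800x600 view.

```bash
python3 - <<'E'
from h import *
from scipy.optimize import least_squares
c,im=load('w2')
hsv=cv2.cvtColor(im,cv2.COLOR_BGR2HSV)
R=lambda p,z:ray('w',c,np.array(p)*.64,z)
ball=R((408,283),.103)
# ring edge: low-saturation region contour
m=((hsv[...,1]<40)&(hsv[...,2]>70)).astype(np.uint8)
m=cv2.morphologyEx(m,cv2.MORPH_CLOSE,np.ones((7,7)))
pts=[]
g=R((397,90),.024)[:2]
for a in np.radians(np.r_[175:218:3,-50:10:3]):
    for r in np.arange(.115,.07,-.0005):
        q=g+r*np.array([np.cos(a),np.sin(a)]);p=proj(c,np.r_[q,.024]).round().astype(int)
        if 0<=p[0]<512 and 0<=p[1]<384 and m[p[1],p[0]]: pts.append(q);break
pts=np.array(pts)
f=lambda v:np.hypot(*(pts-v[:2]).T)-v[2]
s=least_squares(f,[*g,.1],loss='soft_l1',f_scale=.001);S=s.x[:2];print('S',s.x,'res',np.abs(s.fun).round(4))
b=lambda p:(np.degrees(np.arctan2(*(p[:2]-S)[::-1])),np.hypot(*(p[:2]-S)))
print('ball',ball)
for h in(.085,.09,.095): H=R((404,177),h);print('hub',H,b(H),np.hypot(*(ball-H)[:2]))
print('ptr',b(R((488,122),.039)),b(R((457,107),.039)))
print('mark',b(R((497,43),.036)),b(R((500,41),.036)),'outer',b(R((524,27),.04)))
print('block end mid',R((383,133),.1), 'block front screws', [b(R(p,.1)) for p in((394,12),(432,24),(372,94),(407,105))])
cv2.imwrite('pics/crop.png',cv2.resize(im[0:100,270:360],None,fx=6,fy=6,interpolation=cv2.INTER_CUBIC))
E
```

```text
S [0.51305858 0.00494447 0.0993583 ] res [0.001  0.0026 0.0021 0.0139 0.0138 0.0138 0.0138 0.0138 0.0138 0.0002
 0.0012 0.0012 0.0011 0.0006 0.0011 0.0003 0.0001 0.0005 0.0001 0.0002
 0.0008 0.0002 0.0009 0.0005 0.0005 0.0001 0.0004 0.0003 0.0002 0.0003
 0.0007 0.0004 0.0001 0.0006 0.0001]
ball [ 0.52262374 -0.13516439  0.103     ]
hub [ 0.51974585 -0.06043481  0.085     ] (np.float64(-84.15985264592588), np.float64(0.06572039919099798)) 0.07478497452161732
hub [ 0.51967253 -0.06026386  0.09      ] (np.float64(-84.20840950273842), np.float64(0.06554289249554593)) 0.07495865593481886
hub [ 0.51959921 -0.0600929   0.095     ] (np.float64(-84.25723004693967), np.float64(0.06536543312978298)) 0.07513239640536586
ptr (np.float64(-18.582484806352312), np.float64(0.0779443223586126)) (np.float64(-15.686170070770041), np.float64(0.050799723635055964))
mark (np.float64(22.25574920020995), np.float64(0.08459499183489669)) (np.float64(22.53748165352585), np.float64(0.08716210133203615)) outer (np.float64(23.352367826029642), np.float64(0.10586126165316755))
block end mid [ 0.5052073 -0.0310285  0.1      ] block front screws [(np.float64(90.24315063399472), np.float64(0.03646650643758865)), (np.float64(50.91632162165673), np.float64(0.03821781875288171)), (np.float64(-142.23566049707912), np.float64(0.018858315183473966)), (np.float64(-65.56141079924942), np.float64(0.020167430750481528))]
```

View pics/crop.png

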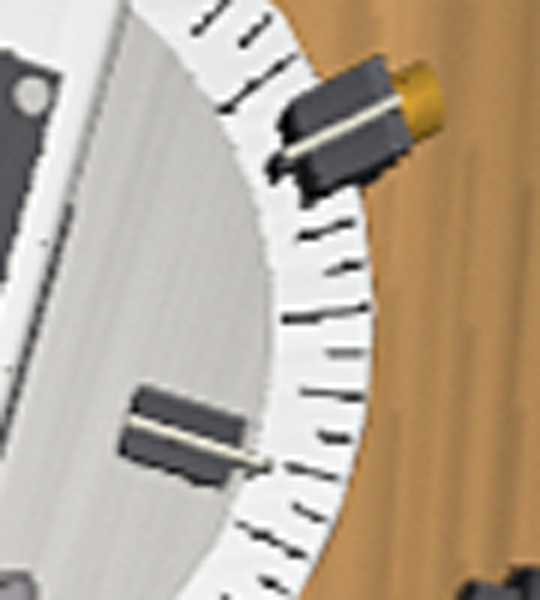

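The crop gives sharper lines: the pointer runs (130,420)->(268,465) and the rider line (280,155)->(400,100), in crop pixels at 6x with an offset of 270.

```bash
python3 - <<'E'
from h import *
c,im=load('w2')
S=np.array([.51306,.00494])
C=lambda p,z:ray('w',c,np.array([270,0])+np.array(p)/6,z)
b=lambda p,S=S:(np.degrees(np.arctan2(*(p[:2]-S)[::-1])).round(2),np.hypot(*(p[:2]-S)).round(4))
p0,p1=C((130,420),.039),C((268,465),.039);q0,q1=C((280,155),.036),C((400,100),.040)
q0b=C((280,155),.040)
bear=lambda u,v:np.degrees(np.arctan2(*(v-u)[1::-1]))
print(b(p0),b(p1),bear(p0,p1)); print(b(q0),b(q0b),b(q1),bear(q0,q1),bear(q0b,q1))
def inter(a,u,d,v): 
    M=np.c_[(u-a)[:2],-(v-d)[:2]];t=np.linalg.solve(M,(d-a)[:2]);return a[:2]+t[0]*(u-a)[:2]
print(inter(p0,p1,q0,q1),inter(p0,p1,q0b,q1))
E
```

```text
(np.float64(-17.87), np.float64(0.0504)) (np.float64(-17.48), np.float64(0.0805)) -16.810849456388308
(np.float64(23.87), np.float64(0.0837)) (np.float64(23.54), np.float64(0.0826)) (np.float64(23.35), np.float64(0.1075)) 21.53285260960486 22.736604543628744
[0.50639005 0.00597853] [0.50996684 0.00489789]
```

```bash

python3 -m handwheel '[{"claw":0,"x":-2,"y":4,"z":40,"ax":0,"ay":0,"az":0},{"claw":0,"x":-5,"y":7.5,"z":80,"ax":0,"ay":0,"az":-1},{"claw":0,"x":-5,"y":7.5,"z":120,"ax":0,"ay":0,"az":-2},{"claw":0,"x":-5,"y":7.5,"z":150,"ax":0,"ay":0,"az":-2},{"claw":0,"x":-5,"y":7.5,"z":170,"ax":0,"ay":0,"az":-2},{"claw":0,"x":-5,"y":7.5,"z":170,"ax":0,"ay":0,"az":-2},{"claw":0,"x":-5,"y":7.5,"z":170,"ax":0,"ay":0,"az":-2}]'
python3 -m handwheel '[{"claw":120,"x":0,"y":0,"z":0,"ax":0,"ay":0,"az":0},{"claw":255,"x":0,"y":0,"z":0,"ax":0,"ay":0,"az":0},{"claw":255,"x":0,"y":0,"z":0,"ax":0,"ay":0,"az":0},{"claw":255,"x":0,"y":0,"z":0,"ax":0,"ay":0,"az":0},{"claw":255,"x":0,"y":0,"z":0,"ax":0,"ay":0,"az":0},{"claw":255,"x":0,"y":0,"z":0,"ax":0,"ay":0,"az":0},{"claw":255,"x":0,"y":0,"z":0,"ax":0,"ay":0,"az":0}]' 40
python3 - <<'E'
import numpy as np
f0=np.radians(-88);r=75
for t in range(6,61,6):
    a=f0+np.radians(t);print(t,'x',round(r*(np.sin(a)-np.sin(f0)),1),'y',round(r*(np.cos(a)-np.cos(f0)),1))
E
```

```text
time_s: 1.55
eef_pos: [0.5228, -0.1341, 0.0835]
tcp_rot: [0.694, 0.72, -0.0, -0.001]
contact_force: [-0.5, 0.2, 0.3]
opening: 0.999
grasp_force: 0.0
time_s: 2.25
eef_pos: [0.5225, -0.135, 0.0839]
tcp_rot: [0.695, 0.719, 0.0, 0.0]
contact_force: [0.0, 0.4, 0.1]
opening: 0.412
grasp_force: 0.0
6 x 0.7 y 7.8
12 x 2.2 y 15.5
18 x 4.5 y 23.0
24 x 7.5 y 30.3
30 x 11.4 y 37.1
36 x 15.9 y 43.6
42 x 21.0 y 49.5
48 x 26.7 y 54.8
54 x 33.0 y 59.6
60 x 39.7 y 63.6
```

```bash

python3 -m handwheel '[{"claw":255,"x":0,"y":0,"z":0,"ax":0,"ay":0,"az":0},{"claw":255,"x":0,"y":0,"z":0,"ax":0,"ay":0,"az":0},{"claw":255,"x":0,"y":0,"z":0,"ax":0,"ay":0,"az":0},{"claw":255,"x":0,"y":0,"z":0,"ax":0,"ay":0,"az":0},{"claw":255,"x":0,"y":0,"z":0,"ax":0,"ay":0,"az":0}]' 40
python3 -m handwheel '[{"claw":255,"x":0.1,"y":3.9,"z":0,"ax":0,"ay":0,"az":-3},{"claw":255,"x":0.4,"y":7.8,"z":0,"ax":0,"ay":0,"az":-6},{"claw":255,"x":0.9,"y":11.7,"z":0,"ax":0,"ay":0,"az":-9},{"claw":255,"x":1.6,"y":15.6,"z":0,"ax":0,"ay":0,"az":-12},{"claw":255,"x":1.6,"y":15.6,"z":0,"ax":0,"ay":0,"az":-12}]'
```

```text
time_s: 2.75
eef_pos: [0.523, -0.135, 0.084]
tcp_rot: [0.695, 0.719, 0.0, 0.0]
contact_force: [4.1, -0.3, -0.8]
opening: 0.218
grasp_force: 39.5
time_s: 3.25
eef_pos: [0.5373, -0.1331, 0.0841]
tcp_rot: [0.615, 0.789, -0.001, -0.001]
contact_force: [-1.3, -1.6, 4.7]
opening: 0.219
grasp_force: 40.0
```

```bash

python3 -m handwheel '[{"claw":255,"x":0.4,"y":7.8,"z":0,"ax":0,"ay":0,"az":-6},{"claw":255,"x":1.6,"y":15.6,"z":0,"ax":0,"ay":0,"az":-12},{"claw":255,"x":3.7,"y":23.2,"z":0,"ax":0,"ay":0,"az":-18},{"claw":255,"x":6.5,"y":30.5,"z":0,"ax":0,"ay":0,"az":-24},{"claw":255,"x":10,"y":37.5,"z":0,"ax":0,"ay":0,"az":-30},{"claw":255,"x":14.3,"y":44.1,"z":0,"ax":0,"ay":0,"az":-36},{"claw":255,"x":19.3,"y":50.2,"z":0,"ax":0,"ay":0,"az":-42},{"claw":255,"x":19.3,"y":50.2,"z":0,"ax":0,"ay":0,"az":-42},{"claw":255,"x":19.3,"y":50.2,"z":0,"ax":0,"ay":0,"az":-42}]'
python3 -c "
from h import *
print(read_state()['joint_positions'])"
```

```text
time_s: 4.15
eef_pos: [0.5829, -0.1016, 0.0858]
tcp_rot: [0.292, 0.956, 0.0, 0.001]
contact_force: [-2.1, 4.6, 16.2]
opening: 0.217
grasp_force: 40.7
[-1.75442203e-01  4.23255759e-01  1.79846404e+00  6.96405541e-04
  9.18358475e-01 -1.15353480e+00]
```

```bash

python3 -m handwheel '[{"claw":100,"x":0,"y":0,"z":0,"ax":0,"ay":0,"az":0},{"claw":0,"x":0,"y":0,"z":0,"ax":0,"ay":0,"az":0},{"claw":0,"x":0,"y":0,"z":0,"ax":0,"ay":0,"az":0},{"claw":0,"x":0,"y":0,"z":-45,"ax":0,"ay":0,"az":0},{"claw":0,"x":5,"y":5,"z":-80,"ax":0,"ay":0,"az":8},{"claw":0,"x":30,"y":25,"z":-90,"ax":0,"ay":0,"az":16},{"claw":0,"x":55,"y":50,"z":-90,"ax":0,"ay":0,"az":24},{"claw":0,"x":80,"y":75,"z":-90,"ax":0,"ay":0,"az":32},{"claw":0,"x":105,"y":100,"z":-90,"ax":0,"ay":0,"az":40},{"claw":0,"x":130,"y":120,"z":-90,"ax":0,"ay":0,"az":48},{"claw":0,"x":141.6,"y":130.8,"z":-90,"ax":0,"ay":0,"az":56},{"claw":0,"x":141.6,"y":130.8,"z":-90,"ax":0,"ay":0,"az":64},{"claw":0,"x":141.6,"y":130.8,"z":-90,"ax":0,"ay":0,"az":72},{"claw":0,"x":141.6,"y":130.8,"z":-90,"ax":0,"ay":0,"az":73.5},{"claw":0,"x":141.6,"y":130.8,"z":-90,"ax":0,"ay":0,"az":73.5},{"claw":0,"x":141.6,"y":130.8,"z":-90,"ax":0,"ay":0,"az":73.5}]'
python3 - <<'E'
from h import *
from scipy.spatial.transform import Rotation as R
s=read_state();M=R.from_quat(s['tcp_rot']).as_matrix();print(s['eef_pos'],M.round(3))
c,im=shot('wrist','w3');cv2.imwrite('pics/w3b.png',cv2.resize(im,(800,600)))
c,im=shot('scene','s3')
E
```

```text
time_s: 5.75
eef_pos: [0.5377, 0.0854, 0.1737]
tcp_rot: [0.806, 0.592, -0.0, -0.0]
contact_force: [-1.0, -0.2, 0.0]
opening: 1.003
grasp_force: 0.0
[0.53767814 0.08540074 0.17368721] [[ 0.298  0.955 -0.   ]
 [ 0.955 -0.298 -0.   ]
 [-0.    -0.    -1.   ]]
```

View pics/w3b.png

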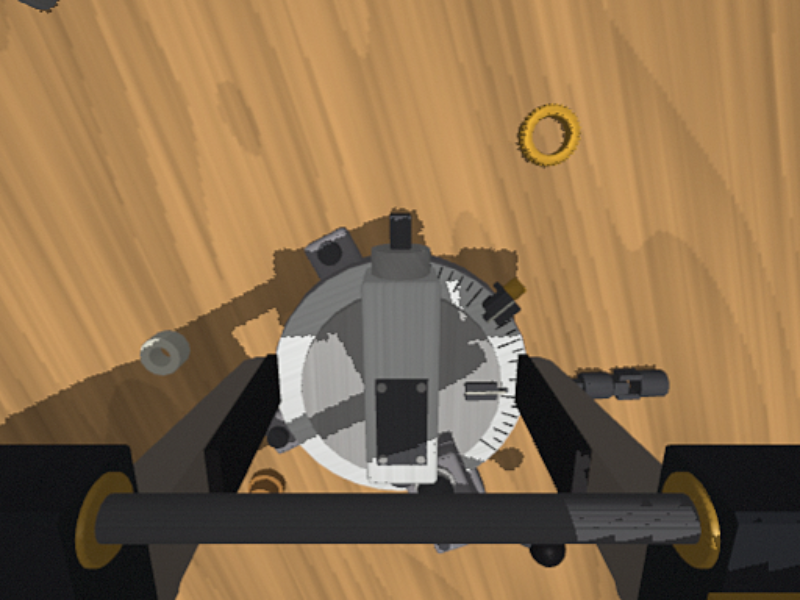

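The head sits square between the fingers, with the pointer horizontal at (465..508,390) and the block centred at column 401. I'll descend and grip it.

```bash

python3 -m handwheel '[{"claw":0,"x":0,"y":0,"z":40,"ax":0,"ay":0,"az":0},{"claw":0,"x":0,"y":0,"z":80,"ax":0,"ay":0,"az":0},{"claw":0,"x":0,"y":0,"z":102,"ax":0,"ay":0,"az":0},{"claw":100,"x":0,"y":0,"z":102,"ax":0,"ay":0,"az":0},{"claw":180,"x":0,"y":0,"z":102,"ax":0,"ay":0,"az":0},{"claw":180,"x":0,"y":0,"z":102,"ax":0,"ay":0,"az":0},{"claw":180,"x":0,"y":0,"z":102,"ax":0,"ay":0,"az":0},{"claw":180,"x":0,"y":0,"z":102,"ax":0,"ay":0,"az":0},{"claw":180,"x":0,"y":0,"z":102,"ax":0,"ay":0,"az":0},{"claw":180,"x":0,"y":0,"z":102,"ax":0,"ay":0,"az":0}]' 20
python3 - <<'E'
import numpy as np
for t in range(3,46,3): a=np.radians(t);print(t,round(-84.5*(1-np.cos(a)),1),round(-84.5*np.sin(a),1))
E
```

```text
time_s: 6.85
eef_pos: [0.539, 0.0857, 0.0727]
tcp_rot: [0.806, 0.592, 0.001, 0.001]
contact_force: [2.9, -1.3, 4.1]
opening: 0.496
grasp_force: 20.0
3 -0.1 -4.4
6 -0.5 -8.8
9 -1.0 -13.2
12 -1.8 -17.6
15 -2.9 -21.9
18 -4.1 -26.1
21 -5.6 -30.3
24 -7.3 -34.4
27 -9.2 -38.4
30 -11.3 -42.2
33 -13.6 -46.0
36 -16.1 -49.7
39 -18.8 -53.2
42 -21.7 -56.5
45 -24.7 -59.8
```

```bash

python3 -m handwheel '[{"claw":180,"x":0,"y":-1.5,"z":0,"ax":0,"ay":0,"az":-1},{"claw":180,"x":0,"y":-2.9,"z":0,"ax":0,"ay":0,"az":-2},{"claw":180,"x":-0.1,"y":-4.4,"z":0,"ax":0,"ay":0,"az":-3}]'
python3 -m handwheel '[{"claw":180,"x":-0.1,"y":-4.4,"z":0,"ax":0,"ay":0,"az":-3},{"claw":180,"x":-0.5,"y":-8.8,"z":0,"ax":0,"ay":0,"az":-6},{"claw":180,"x":-1,"y":-13.2,"z":0,"ax":0,"ay":0,"az":-9},{"claw":180,"x":-1.8,"y":-17.6,"z":0,"ax":0,"ay":0,"az":-12},{"claw":180,"x":-2.9,"y":-21.9,"z":0,"ax":0,"ay":0,"az":-15},{"claw":180,"x":-4.1,"y":-26.1,"z":0,"ax":0,"ay":0,"az":-18},{"claw":180,"x":-5.6,"y":-30.3,"z":0,"ax":0,"ay":0,"az":-21},{"claw":180,"x":-7.3,"y":-34.4,"z":0,"ax":0,"ay":0,"az":-24},{"claw":180,"x":-9.2,"y":-38.4,"z":0,"ax":0,"ay":0,"az":-27},{"claw":180,"x":-11.3,"y":-42.2,"z":0,"ax":0,"ay":0,"az":-30},{"claw":180,"x":-13.6,"y":-46,"z":0,"ax":0,"ay":0,"az":-33},{"claw":180,"x":-16.1,"y":-49.7,"z":0,"ax":0,"ay":0,"az":-36},{"claw":180,"x":-17.9,"y":-52,"z":0,"ax":0,"ay":0,"az":-38},{"claw":180,"x":-17.9,"y":-52,"z":0,"ax":0,"ay":0,"az":-38},{"claw":180,"x":-17.9,"y":-52,"z":0,"ax":0,"ay":0,"az":-38}]'
python3 - <<'E'
from h import *
from scipy.spatial.transform import Rotation as R
s=read_state();M=R.from_quat(s['tcp_rot']).as_matrix();S=np.array([.51306,.00494]);d=s['eef_pos'][:2]-S
print('tool y bearing',np.degrees(np.arctan2(M[1,1],M[0,1])),'radius',np.hypot(*d),'nose bearing-90',np.degrees(np.arctan2(d[1],d[0]))-90)
c,im=shot('wrist','w4');cv2.imwrite('pics/w4b.png',cv2.resize(im[230:384,150:400],None,fx=3.2,fy=3.2,interpolation=cv2.INTER_CUBIC))
c,im=shot('scene','s4');p=proj(c,np.r_[S,.04]).astype(int);q=proj(c,np.r_[S+.09*np.array([.917,.4]),.038]).astype(int);print(p,q)
cv2.imwrite('pics/s4b.png',cv2.resize(im[q[1]-35:q[1]+35,q[0]-40:q[0]+40],None,fx=8,fy=8,interpolation=cv2.INTER_CUBIC))
E
```

```text
time_s: 7.15
eef_pos: [0.535, 0.0868, 0.0727]
tcp_rot: [0.79, 0.613, 0.001, 0.001]
contact_force: [5.3, -3.0, 6.0]
opening: 0.494
grasp_force: 20.0
time_s: 8.65
eef_pos: [0.4791, 0.0817, 0.0727]
tcp_rot: [0.548, 0.837, -0.0, 0.001]
contact_force: [0.2, -7.3, 11.2]
opening: 0.494
grasp_force: 20.0
tool y bearing 23.57376518665355 radius 0.08391996926720838 nose bearing-90 23.845374536696355
[246 195] [273 201]
```

View pics/w4b.png

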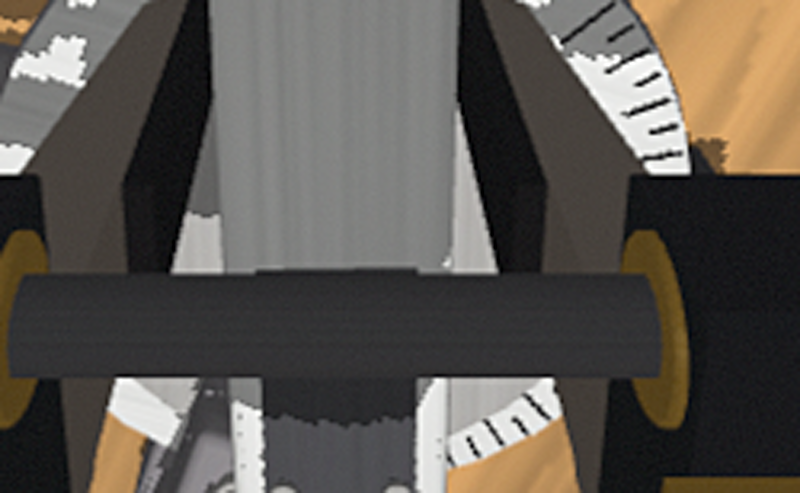

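The fingers hide the mark in this view, so I'll release, back off and check the alignment.

```bash

python3 -m handwheel '[{"claw":60,"x":0,"y":0,"z":0,"ax":0,"ay":0,"az":0},{"claw":60,"x":0,"y":0,"z":0,"ax":0,"ay":0,"az":0},{"claw":60,"x":0,"y":0,"z":0,"ax":0,"ay":0,"az":0},{"claw":60,"x":0,"y":0,"z":-45,"ax":0,"ay":0,"az":0},{"claw":60,"x":-20,"y":0,"z":-85,"ax":0,"ay":0,"az":0},{"claw":60,"x":-55,"y":0,"z":-120,"ax":0,"ay":0,"az":0},{"claw":60,"x":-95,"y":0,"z":-150,"ax":0,"ay":0,"az":0},{"claw":60,"x":-130,"y":0,"z":-180,"ax":0,"ay":0,"az":0},{"claw":60,"x":-170,"y":0,"z":-180,"ax":0,"ay":0,"az":0},{"claw":60,"x":-170,"y":0,"z":-180,"ax":0,"ay":0,"az":0},{"claw":60,"x":-170,"y":0,"z":-180,"ax":0,"ay":0,"az":0},{"claw":60,"x":-170,"y":0,"z":-180,"ax":0,"ay":0,"az":0}]'
python3 - <<'E'
from h import *
c,im=shot('wrist','w5');S=np.array([.51306,.00494])
q=proj(c,np.r_[S+.075*np.array([.917,.4]),.038]).astype(int);print(q)
x,y=max(q[0]-50,0),max(q[1]-38,0);print(x,y)
a=cv2.resize(im[y:y+75,x:x+100],(800,600),interpolation=cv2.INTER_CUBIC)
cv2.imwrite('pics/w5b.png',a)
E
```

```text
time_s: 9.95
eef_pos: [0.5456, -0.0724, 0.251]
tcp_rot: [0.548, 0.836, -0.0, -0.001]
contact_force: [0.1, 0.7, 0.4]
opening: 0.766
grasp_force: 0.0
[315 100]
265 62
```

View pics/w5b.png

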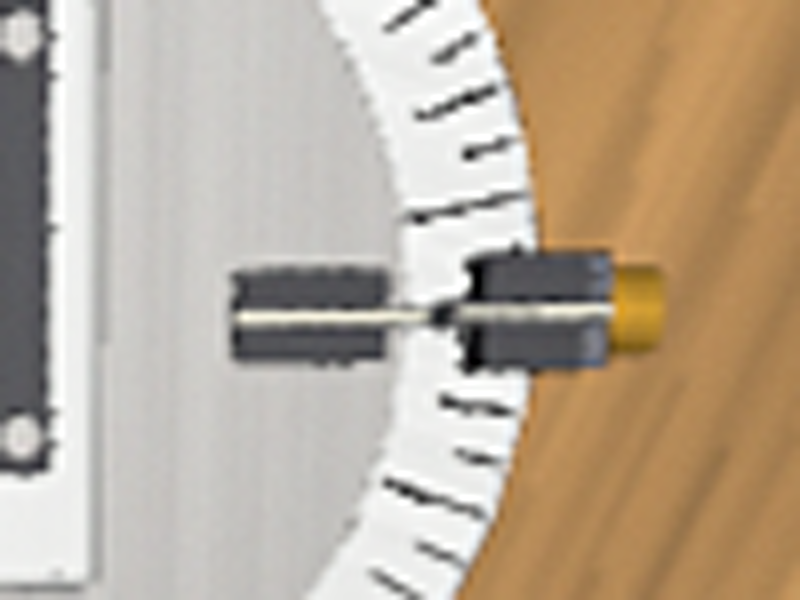

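The pointer line (row 317) and the rider line (row 312) agree to under 0.5 degrees. Next I'll regrip the ball.

```bash

python3 -m handwheel '[{"claw":60,"x":-20,"y":10,"z":40,"ax":0,"ay":0,"az":-8},{"claw":60,"x":-41.7,"y":22.5,"z":70,"ax":0,"ay":0,"az":-16},{"claw":60,"x":-41.7,"y":22.5,"z":70,"ax":0,"ay":0,"az":-24},{"claw":60,"x":-41.7,"y":22.5,"z":80,"ax":0,"ay":0,"az":-32},{"claw":60,"x":-41.7,"y":22.5,"z":115,"ax":0,"ay":0,"az":-32.4},{"claw":60,"x":-41.7,"y":22.5,"z":145,"ax":0,"ay":0,"az":-32.4},{"claw":60,"x":-41.7,"y":22.5,"z":165.5,"ax":0,"ay":0,"az":-32.4},{"claw":60,"x":-41.7,"y":22.5,"z":165.5,"ax":0,"ay":0,"az":-32.4},{"claw":60,"x":-41.7,"y":22.5,"z":165.5,"ax":0,"ay":0,"az":-32.4}]'
python3 -m handwheel '[{"claw":255,"x":0,"y":0,"z":0,"ax":0,"ay":0,"az":0},{"claw":255,"x":0,"y":0,"z":0,"ax":0,"ay":0,"az":0},{"claw":255,"x":0,"y":0,"z":0,"ax":0,"ay":0,"az":0},{"claw":255,"x":0,"y":0,"z":0,"ax":0,"ay":0,"az":0},{"claw":255,"x":0,"y":0,"z":0,"ax":0,"ay":0,"az":0},{"claw":255,"x":0,"y":0,"z":0,"ax":0,"ay":0,"az":0},{"claw":255,"x":0,"y":0,"z":0,"ax":0,"ay":0,"az":0},{"claw":255,"x":0,"y":0,"z":0,"ax":0,"ay":0,"az":0},{"claw":255,"x":0,"y":0,"z":0,"ax":0,"ay":0,"az":0}]' 40
cat > ft.py <<'E'
from h import *
from scipy.spatial.transform import Rotation as R
s=read_state();M=R.from_quat(s['tcp_rot']).as_matrix();H=np.array([.5197,-.0602]);d=s['eef_pos'][:2]-H
print('bar',np.degrees(np.arctan2(d[1],d[0])).round(1),'r',np.hypot(*d).round(4),'yaw',(np.degrees(np.arctan2(M[1,1],M[0,1]))-90).round(1),'F tool',(M.T@s['contact_force']).round(2),'F bar-tangent',((-d[1]*s['contact_force'][0]+d[0]*s['contact_force'][1])/np.hypot(*d)).round(2))
E
python3 ft.py
```

```text
time_s: 10.9
eef_pos: [0.5837, -0.1017, 0.0866]
tcp_rot: [0.293, 0.956, 0.0, -0.0]
contact_force: [0.6, 0.4, 0.1]
opening: 0.765
grasp_force: 0.0
time_s: 11.8
eef_pos: [0.5841, -0.1024, 0.0865]
tcp_rot: [0.293, 0.956, 0.0, 0.0]
contact_force: [0.9, 2.1, 0.9]
opening: 0.222
grasp_force: 39.9
bar -33.3 r 0.077 yaw -34.1 F tool [ 0.43  2.29 -0.93] F bar-tangent 2.29
```

```bash

python3 -m handwheel '[{"claw":255,"x":0,"y":-2.6,"z":0,"ax":0,"ay":0,"az":2},{"claw":255,"x":0.2,"y":-5.2,"z":0,"ax":0,"ay":0,"az":4},{"claw":255,"x":0.4,"y":-7.8,"z":0,"ax":0,"ay":0,"az":6}]'>/dev/null; python3 ft.py
python3 -m handwheel '[{"claw":255,"x":0,"y":-2.6,"z":0,"ax":0,"ay":0,"az":2},{"claw":255,"x":0.2,"y":-5.2,"z":0,"ax":0,"ay":0,"az":4},{"claw":255,"x":0.4,"y":-7.8,"z":0,"ax":0,"ay":0,"az":6}]'>/dev/null; python3 ft.py
python3 -m handwheel '[{"claw":255,"x":0,"y":-2.6,"z":0,"ax":0,"ay":0,"az":2},{"claw":255,"x":0.2,"y":-5.2,"z":0,"ax":0,"ay":0,"az":4},{"claw":255,"x":0.4,"y":-7.8,"z":0,"ax":0,"ay":0,"az":6}]'>/dev/null; python3 ft.py
python3 -m handwheel '[{"claw":255,"x":0,"y":0,"z":0,"ax":0,"ay":0,"az":0},{"claw":255,"x":0,"y":0,"z":0,"ax":0,"ay":0,"az":0},{"claw":255,"x":0,"y":0,"z":0,"ax":0,"ay":0,"az":0}]' ; python3 ft.py
```

```text
bar -38.8 r 0.0769 yaw -40.2 F tool [-0.31  4.63  2.  ] F bar-tangent 4.63
bar -44.7 r 0.0769 yaw -46.2 F tool [-0.3   4.06  4.76] F bar-tangent 4.06
bar -50.6 r 0.0768 yaw -52.2 F tool [-0.93  5.01  6.31] F bar-tangent 4.99
time_s: 13.0
eef_pos: [0.568, -0.1198, 0.0861]
tcp_rot: [0.439, 0.899, -0.0, 0.0]
contact_force: [3.8, -0.2, -7.2]
opening: 0.224
grasp_force: 39.3
bar -51.0 r 0.0767 yaw -52.1 F tool [-2.5   2.92  7.17] F bar-tangent 2.87
```

```bash

python3 -m handwheel '[{"claw":255,"x":0,"y":-2.6,"z":0.1,"ax":0,"ay":0,"az":2},{"claw":255,"x":0.2,"y":-5.2,"z":0.3,"ax":0,"ay":0,"az":4},{"claw":255,"x":0.4,"y":-7.8,"z":0.5,"ax":0,"ay":0,"az":6}]'>/dev/null; python3 ft.py
python3 -m handwheel '[{"claw":255,"x":0,"y":-2.6,"z":0.1,"ax":0,"ay":0,"az":2},{"claw":255,"x":0.2,"y":-5.2,"z":0.3,"ax":0,"ay":0,"az":4}]'>/dev/null; python3 ft.py
python3 -m handwheel '[{"claw":255,"x":0,"y":-2.6,"z":0.1,"ax":0,"ay":0,"az":2},{"claw":255,"x":0.2,"y":-5.2,"z":0.3,"ax":0,"ay":0,"az":4}]'>/dev/null; python3 ft.py
```

```text
bar -56.5 r 0.0767 yaw -58.1 F tool [-2.59  4.75  8.25] F bar-tangent 4.68
bar -60.4 r 0.0767 yaw -62.1 F tool [-3.35  5.81  7.91] F bar-tangent 5.72
bar -64.2 r 0.0767 yaw -66.1 F tool [-3.23  4.26  7.46] F bar-tangent 4.16
```

```bash

python3 -m handwheel '[{"claw":255,"x":0,"y":-2.6,"z":0.1,"ax":0,"ay":0,"az":2},{"claw":255,"x":0.2,"y":-5.2,"z":0.3,"ax":0,"ay":0,"az":4}]'>/dev/null; python3 ft.py
python3 -m handwheel '[{"claw":255,"x":0,"y":-2.6,"z":0.1,"ax":0,"ay":0,"az":2},{"claw":255,"x":0.2,"y":-5.2,"z":0.3,"ax":0,"ay":0,"az":4}]'>/dev/null; python3 ft.py
python3 -m handwheel '[{"claw":255,"x":0,"y":-2.6,"z":0.1,"ax":0,"ay":0,"az":2},{"claw":255,"x":0.2,"y":-5.2,"z":0.3,"ax":0,"ay":0,"az":4}]'>/dev/null; python3 ft.py
```

```text
bar -68.1 r 0.0767 yaw -70.1 F tool [-3.81  6.    6.91] F bar-tangent 5.87
bar -72.0 r 0.0767 yaw -74.1 F tool [-3.84  4.21  7.12] F bar-tangent 4.07
bar -75.8 r 0.0766 yaw -78.1 F tool [-4.28  4.66  6.97] F bar-tangent 4.49
```

```bash

python3 -m handwheel '[{"claw":255,"x":0,"y":-2.6,"z":0.1,"ax":0,"ay":0,"az":2},{"claw":255,"x":0.2,"y":-5.2,"z":0.3,"ax":0,"ay":0,"az":4}]'>/dev/null; python3 ft.py
python3 -m handwheel '[{"claw":255,"x":0,"y":-2.6,"z":0.1,"ax":0,"ay":0,"az":2},{"claw":255,"x":0.2,"y":-5.2,"z":0.3,"ax":0,"ay":0,"az":4}]'>/dev/null; python3 ft.py
python3 -m handwheel '[{"claw":255,"x":0,"y":-2.6,"z":0.1,"ax":0,"ay":0,"az":2},{"claw":255,"x":0.2,"y":-5.2,"z":0.3,"ax":0,"ay":0,"az":4}]'>/dev/null; python3 ft.py
```

```text
bar -79.7 r 0.0765 yaw -82.1 F tool [-4.84  5.43  7.16] F bar-tangent 5.23
bar -83.6 r 0.0765 yaw -86.1 F tool [-4.7   5.49  6.71] F bar-tangent 5.29
bar -87.2 r 0.0765 yaw -90.1 F tool [-5.8   6.82  5.29] F bar-tangent 6.53
```

```bash

python3 -m handwheel '[{"claw":255,"x":0,"y":-2.6,"z":0.1,"ax":0,"ay":0,"az":2},{"claw":255,"x":0.2,"y":-5.2,"z":0.2,"ax":0,"ay":0,"az":4}]'>/dev/null; python3 ft.py
python3 -m handwheel '[{"claw":255,"x":0,"y":-2.6,"z":0.1,"ax":0,"ay":0,"az":2},{"claw":255,"x":0.2,"y":-5.2,"z":0.2,"ax":0,"ay":0,"az":4}]'>/dev/null; python3 ft.py
```

```text
bar -90.6 r 0.0764 yaw -94.1 F tool [-5.72  7.77  6.91] F bar-tangent 7.44
bar -94.1 r 0.0763 yaw -98.1 F tool [-6.21 10.1   8.35] F bar-tangent 9.69
```

```bash

python3 -m handwheel '[{"claw":255,"x":0,"y":-1.3,"z":0,"ax":0,"ay":0,"az":1},{"claw":255,"x":0,"y":-2.6,"z":0.1,"ax":0,"ay":0,"az":2}]'>/dev/null; python3 ft.py
python3 -m handwheel '[{"claw":255,"x":0,"y":-1.3,"z":0,"ax":0,"ay":0,"az":1},{"claw":255,"x":0,"y":-2.6,"z":0.1,"ax":0,"ay":0,"az":2}]'>/dev/null; python3 ft.py
python3 -m handwheel '[{"claw":255,"x":0,"y":0,"z":0,"ax":0,"ay":0,"az":0},{"claw":255,"x":0,"y":0,"z":0,"ax":0,"ay":0,"az":0}]'>/dev/null; python3 ft.py;python3 ft.py
```

```text
bar -95.9 r 0.0763 yaw -100.1 F tool [-6.8  10.87  7.69] F bar-tangent 10.39
bar -97.6 r 0.0763 yaw -102.1 F tool [-6.83 11.14  7.58] F bar-tangent 10.62
bar -97.7 r 0.0763 yaw -102.0 F tool [-6.74 11.04  8.13] F bar-tangent 10.56
bar -97.7 r 0.0763 yaw -102.0 F tool [-6.74 11.04  8.13] F bar-tangent 10.56
```

```bash

python3 -m handwheel '[{"claw":255,"x":0,"y":-1.3,"z":0,"ax":0,"ay":0,"az":1},{"claw":255,"x":0,"y":-2.6,"z":0,"ax":0,"ay":0,"az":2},{"claw":255,"x":0,"y":-2.6,"z":0,"ax":0,"ay":0,"az":2}]'>/dev/null; python3 ft.py
python3 -m handwheel '[{"claw":120,"x":0,"y":0,"z":0,"ax":0,"ay":0,"az":0},{"claw":120,"x":0,"y":0,"z":0,"ax":0,"ay":0,"az":0},{"claw":100,"x":0,"y":0,"z":0,"ax":0,"ay":0,"az":0},{"claw":100,"x":0,"y":0,"z":-40,"ax":0,"ay":0,"az":0},{"claw":100,"x":0,"y":0,"z":-80,"ax":0,"ay":0,"az":-8},{"claw":100,"x":0,"y":0,"z":-120,"ax":0,"ay":0,"az":-16},{"claw":100,"x":0,"y":0,"z":-165,"ax":0,"ay":0,"az":-24},{"claw":60,"x":0,"y":0,"z":-165,"ax":0,"ay":0,"az":-32},{"claw":60,"x":0,"y":0,"z":-165,"ax":0,"ay":0,"az":-32},{"claw":60,"x":0,"y":0,"z":-165,"ax":0,"ay":0,"az":-32}]'
python3 - <<'E'
from h import *
c,im=shot('wrist','w6');S=np.array([.51306,.00494])
q=proj(c,np.r_[S+.05*np.array([.917,.4]),.038]).astype(int);print(q)
x,y=max(q[0]-75,0),max(q[1]-38,0)
im=im[y:y+112,x:x+150]
cv2.imwrite('pics/w6b.png',cv2.resize(im,(800,600),interpolation=cv2.INTER_CUBIC))
E
```

```text
bar -99.6 r 0.0762 yaw -104.1 F tool [-6.57 11.38  8.34] F bar-tangent 10.89
time_s: 17.2
eef_pos: [0.5029, -0.1328, 0.247]
tcp_rot: [0.59, 0.807, -0.0, -0.001]
contact_force: [0.4, 0.4, -1.2]
opening: 0.765
grasp_force: 0.0
[339  57]
```

View pics/w6b.png

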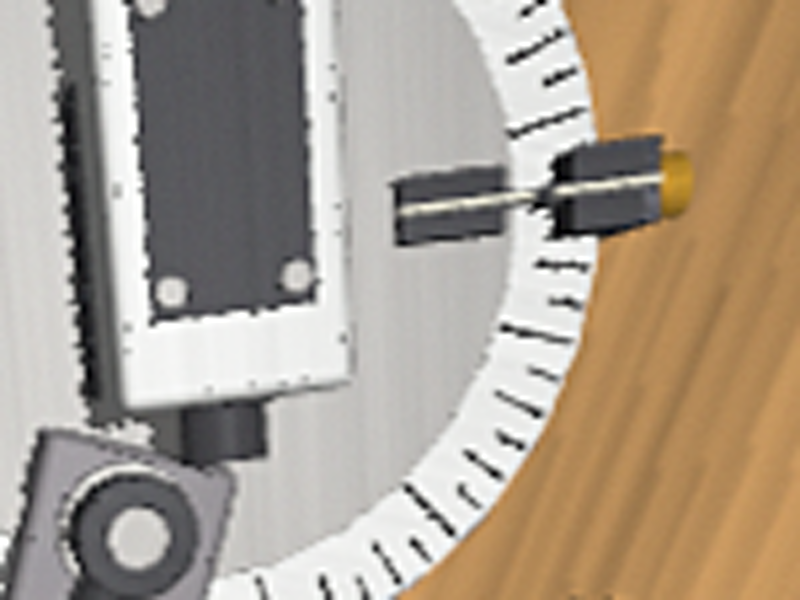

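The pointer line, running (400,210)->(530,193), continues straight into the rider line, (555,190)->(660,178), so the head stayed put during tightening. The last push was about 11 N, inside the firm range, and the gripper is clear.

```bash
python3 -c "
from workcell import *
print(job_done())"
```

```text
the job is handed in; nothing more can be done
None
```

The job is handed in, though no verdict came back: the lever was slackened, the head swung about 41° until pointer and rider mark lined up, and the lever retightened to about 11 N at the ball, with no loose parts handled.

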